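# Index the fraction turntable to the next vial

## Task

The vial under the drip tip is done. With the fingertips, press the black index plunger on the turntable right in and, with it, push the turntable round anticlockwise (seen from above) to the next index hole, no farther, so that the plunger springs fully out into that hole and the next vial stands under the drip tip; then move the hand clear. Do not turn the table the other way, lift or tip any vial, touch the drip head, or disturb the other things around it.

Things in the scene. Friction and masses are not known exactly. Their poses are not given: they have to be found in the camera images.
- indexer: white drum-shaped base of the fraction turntable, diameter 290 mm, 40 mm high, fixed to the bench; origin at the centre of its underside, on the vertical axis about which the turntable turns; its +x axis points to the foot of the drip column (white block 50 mm square that juts out of the rim, 40 mm high)
- turntable (a joint): turning angle of the turntable, an aluminium disc (diameter 210 mm, top 50 mm above the bench) with six vial cups and one lug that carries the plunger; 0 at the start, rad, grows anticlockwise seen from above; the six index holes are 1.047 rad (60 deg) apart, so the next hole is at 1.047. Locked while the plunger stands out; once the plunger is 8 mm in it turns freely (about 0.05 N m of bearing friction, 0.4 N at the plunger; about 0.7 deg of play either way in a hole)
- plunger (a joint): how far the plunger is pressed straight down, m: 0 = sprung out, its collar locked in an index hole; 0.012 = stop; its collar has left the hole from 0.008; a spring pushes it out with 3.6 N at the start of the travel and 7.2 N at the stop. Between holes the collar rides under the index ring, so the plunger stays about 8 mm down when let go; its round nose slips into a hole by itself when within some 3 mm of it
- plunger_top (a point): centre of the plunger's flat top: a round black knurled push cap, diameter 30 mm, 10 mm thick, top 88 mm above the bench when out; it stands on a steel sleeve (diameter 25 mm, top at 65 mm) on the turntable's lug, 125 mm from the turning axis, and travels round with the turntable. A fingertip pressed on the cap carries the turntable round by friction; between holes the cap may also be pushed from its side
- next_hole (a point): centre of the next index hole, at the top of the index ring (40 mm above the bench), 125 mm from the turning axis: a dark hole of 12.5 mm in the ring round the turntable, 60 deg anticlockwise of the plunger's first place; the plunger must end straight above it
- drip_head: steel column (diameter 14 mm, 168 mm out from the turning axis along the base's +x) with a side arm, up to 310 mm above the bench, that holds a glass delivery tube with a stopcock over the vial circle; origin and axes as indexer
- drip_tip (a point): lower end of the glass delivery tube, 128 mm above the bench, 75 mm from the turning axis on the base's +x side, 17 mm above the mouth of the vial under it
- vial0_mid (a point): middle of an open amber glass vial, diameter 27 mm, 61 mm high, standing loose in a 16 mm high cup on the turntable, 75 mm from the turning axis; this point lies 30.5 mm above its foot (foot at 50 mm, mouth at 111 mm above the bench); at the start the one under the drip tip, just finished
- vial1_mid (a point): middle of an open amber glass vial, diameter 27 mm, 61 mm high, standing loose in a 16 mm high cup on the turntable, 75 mm from the turning axis; this point lies 30.5 mm above its foot (foot at 50 mm, mouth at 111 mm above the bench)
- vial2_mid (a point): middle of an open amber glass vial, diameter 27 mm, 61 mm high, standing loose in a 16 mm high cup on the turntable, 75 mm from the turning axis; this point lies 30.5 mm above its foot (foot at 50 mm, mouth at 111 mm above the bench)
- vial3_mid (a point): middle of an open amber glass vial, diameter 27 mm, 61 mm high, standing loose in a 16 mm high cup on the turntable, 75 mm from the turning axis; this point lies 30.5 mm above its foot (foot at 50 mm, mouth at 111 mm above the bench)
- vial4_mid (a point): middle of an open amber glass vial, diameter 27 mm, 61 mm high, standing loose in a 16 mm high cup on the turntable, 75 mm from the turning axis; this point lies 30.5 mm above its foot (foot at 50 mm, mouth at 111 mm above the bench)
- vial5_mid (a point): middle of an open amber glass vial, diameter 27 mm, 61 mm high, standing loose in a 16 mm high cup on the turntable, 75 mm from the turning axis; this point lies 30.5 mm above its foot (foot at 50 mm, mouth at 111 mm above the bench); the next one to be filled: one place clockwise of the drip tip at the start
- jar: bystander: olive green jar with wooden lid, diameter 68 mm, 82 mm high; origin at the centre of its underside
- flask: bystander: stoppered conical glass flask, diameter 80 mm at the foot, 120 mm high; origin at the centre of its underside
- cork_ring: bystander: cork flask ring, diameter 84 mm, 25 mm high; origin at the centre of its underside
- spare_vial: bystander: amber vial with black screw cap, diameter 27 mm, 67 mm high; origin at the centre of its underside
There are look-alikes about, which are no part of the job. Leave any pink or red look-alike of the part that bears vial2_mid alone. What is shaped like the part that bears vial3_mid but green or turquoise is not meant.

How it is judged:
On the way, in this order (a step that is already met when the one before it is completed fails the run):
1. the plunger is pressed right in while the turntable is still at its first hole (value of joint plunger above 0.008 m and value of joint turntable below 0.15 rad), for 0.05 s.
2. the turntable is on its way anticlockwise, half-way to the next hole (value of joint turntable above 0.52 rad).
At the end, for the whole second after the job is handed in: turntable locked at the next hole: turned 60 deg within 2 deg and at rest, plunger out to within 1.5 mm and within 5 mm of straight above the hole, the next vial within 8 mm of straight under the drip tip, all six vials upright (within 8.6 deg) in their cups (value of joint turntable between 1.0122 and 1.0822 rad and value of joint plunger below 0.0015 m and horizontal distance between plunger_top and next_hole below 0.005 m and horizontal distance between vial5_mid and drip_tip below 0.008 m and velocity of joint turntable between -0.05 and 0.05 rad/s and angle between each of vial0_mid, vial1_mid, vial2_mid, vial3_mid, vial4_mid, vial5_mid's own z axis and vertical below 0.15 rad); the robot touches nothing.
It fails at once if the turntable runs past the next hole (more than 14 deg beyond it) (value of joint turntable above 1.3 rad).
It fails at once if the turntable is turned clockwise (more than 7 deg) (value of joint turntable below -0.12 rad).
It fails at once if a vial is lifted (more than 10 mm) or tipped (more than 17 deg) (z of any of vial0_mid, vial1_mid, vial2_mid, vial3_mid, vial4_mid, vial5_mid in the frame of indexer above 0.0905 m or angle between any of vial0_mid, vial1_mid, vial2_mid, vial3_mid, vial4_mid, vial5_mid's own z axis and vertical above 0.3 rad).
It fails at once if the drip head is touched (more than 1 N) (contact force between drip_head and anything else above 1 N).
It fails at once if the jar, flask, cork ring or spare vial is moved by more than 20 mm or tipped (distance of any of jar, flask, cork_ring, spare_vial from where it was at the start of the episode above 0.02 m or angle between any of jar, flask, cork_ring, spare_vial's own z axis and vertical above 0.4 rad).
It also fails if it takes over 48 s, if anything falls off the work surface, if the arm or the gripper's body presses on something with over 40 N, if the wrist force passes 120 N, or if a joint passes its speed limit or range.

## Robot

A 6-joint arm with a two-finger parallel gripper is mounted at the origin on the work surface. World frame = base frame: x ahead of the robot, y to its left, z up, the work surface at z = 0. Lengths are in m, angles in rad, forces in N, time in s.
With the tool pointing down it reaches from about 0.375 to 0.9 m from the base axis. Payload 3.1 kg.
Tool frame: the origin (TCP) lies at the very end of the fingers, on their centre line; the grasp point (between the pads) lies 19 mm behind it (hold_point_z is the distance from the TCP to the grasp point, in m); x points along the fingers, y is the direction in which the jaws open and shut, and the axes are right-handed (so a half turn about x gives the same grasp; the last joint's range is limited). The gripper opens to 87 mm and grips with 3 to 60 N. Pads are 19 mm wide; open, the fingers measure 117 mm over their backs; the gripper's body (75 mm by 190 mm) begins 51 mm behind the grasp point.
Start: joints at [-1.421, 0.527, 1.433, -0, 1.181, -0.178], TCP at [0.201, -0.592, 0.223] pointing down, gripper open.
Joint ranges: [-3.08, 3.08], [-0.75, 2.2], [0.22, 2.44], [-1.43, 4.57], [0, 2.65], [-2.85, 2.85]. Speed limits (rad/s): [2.79, 2.79, 3.14, 3.14, 3.14, 3.14].

## Interface

Orientations are given as a unit quaternion [x, y, z, w].
In Python, from rig import * gives the robot as it stands.
- The arm moves only by the tool send_rows, never from a script. Its argument "steps" is a list that holds one entry, the list of rows, each a list of 6 numbers: the shift along the tool's x, y, z in cm, then the turn, a rotation vector about the tool's x, y, z in units of 6 degrees (1.0 is 6 degrees). In form: [[[x, y, z, wx, wy, wz], ...]]. A call has 1 to 8 rows; each row shifts and turns the pose as measured when the row begins, along the tool's axes as they then stand; what a row does not reach is not made up. A row lasts 1/12 s, in which the tool goes at most 41.7 mm and 7.16 degrees, less where a joint would pass 70% of its speed; a pose out of reach is approached as far as the arm can. A call is refused whole if a number of a shift passes 4.17 or a number of a turn 1, either way. A call with a gripper value outside its range is refused whole. "gripper" is the closure, from 0 (fully open) to 1 (shut), set as the call begins (left out, the last holds). The fingers move at their own pace and stop on an object; "force" is the grip in N (left out, the last holds). Time passes only in rows, so rows that do not move let the fingers close. It gives the time, the measured TCP pose, the force and the opening at its end, in the units of the state.
- get_obs(): the state, without advancing time (a new reading comes with each control period).
- camera(name): name is "scene" or "top" or "wrist"; returns (picture, depth): 420x560x3 uint8, red, green, blue; 420x560 float32, m along the optical axis (not along the pixel's ray), 0 where there is no reading.
- camera_params(name): a dict with "intrinsics" (3x3 intrinsics, pixels), "position" and "attitude" of the camera in the world; the wrist camera has in their place "T_tool_cam" (4x4, takes a point from camera to tool coordinates, whose origin is the TCP and whose axes are the tool frame's). Camera axes: x right, y down, z forward; pixel columns grow to the right and rows downward; lengths in m; the calibration is good to about 2 mm. A picture is of the moment at which its call begins: read the wrist's pose just before it. camera_params takes no time and is no camera call.
- hand_in(): hands the job in, once; it reports no verdict.
The state is a dict: "time": time; "q": joint angles; "joint_velocities": joint speeds; "joint_torque": joint torques, N m; "position": TCP position; "tool_rot": TCP orientation; "ft_force": force on the tool from outside, world axes, zero at the start; "moment": the same for the moment, N m; "grip_width": finger opening in m.
Only numpy, scipy, OpenCV 4.12 (cv2) and the standard library are available. Lean on these libraries where they do the work, as an engineer would, in place of code of your own. Each camera call takes 0.05 s, during which the arm holds its last target.

## Working session

There is one attempt and no reset: what is moved stays moved. The work goes in short steps, Python scripts to look and compute and a tool call to move; the robot and the scene stay as the last step left them, time stands still between calls to the robot, and variables do not carry over. Pictures are saved under pics/ and viewed, and the job is handed in when it is done.

Besides the shell and the picture viewer there is one more tool, called after "Request:" as name([rows], argument=value, ...), one row to a line, values as JSON. send_rows: Moves the arm, as the interface text tells. Its arguments: {"type":"object","properties":{"steps":{"type":"array"},"gripper":{"type":"number"},"force":{"type":"number"}},"required":["steps"]}

```bash
mkdir -p pics; ls; python3 - <<'E'
from rig import *
import cv2,numpy as np
o=get_obs();print(o)
for n in ["scene","top","wrist"]:
    p,d=camera(n);cv2.imwrite(f"pics/{n}0.png",p[:,:,::-1]);np.savez(f"pics/{n}0.npz",p=p,d=d);print(n,camera_params(n))
E
```

```text
pics
{'time': 0.0, 'q': array([-1.42150255e+00,  5.28456355e-01,  1.43391202e+00, -5.79193854e-06,
        1.18138879e+00, -1.78531129e-01]), 'joint_velocities': array([-0.00094508,  0.00060437, -0.00047111, -0.00091079, -0.00131409,
        0.00087251]), 'joint_torque': array([-3.60322410e-04, -4.40042675e+01, -1.76592475e+01,  6.31595543e-02,
        5.81454264e-02, -1.66837881e-04]), 'position': array([ 0.20113689, -0.59097261,  0.22157457]), 'tool_rot': array([ 0.69763777,  0.11615122, -0.69761918,  0.11462079]), 'ft_force': array([ 0.59094316, -0.32617399,  0.71148016]), 'moment': array([ 0.02700687,  0.00708897, -0.01727368]), 'grip_width': 0.08686570018854169}
scene {'intrinsics': array([[473.0372789 ,   0.        , 275.81349307],
       [  0.        , 473.0372789 , 209.1803639 ],
       [  0.        ,   0.        ,   1.        ]]), 'position': array([ 1.10252655, -0.31008871,  0.75986846]), 'attitude': array([ 0.80558746,  0.44283629, -0.19033546, -0.34452471])}
top {'intrinsics': array([[379.61363409,   0.        , 279.52033736],
       [  0.        , 379.61363409, 205.24868755],
       [  0.        ,   0.        ,   1.        ]]), 'position': array([0.47826207, 0.0337085 , 0.93428295]), 'attitude': array([-0.69987814,  0.71346291, -0.01892399,  0.02798476])}
wrist {'intrinsics': array([[297.86112675,   0.        , 280.38754949],
       [  0.        , 297.86112675, 204.09590647],
       [  0.        ,   0.        ,   1.        ]]), 'T_tool_cam': array([[ 6.30126912e-04, -2.63479403e-01,  9.64664816e-01,
        -1.62190799e-01],
       [ 9.99999801e-01,  1.57141983e-04, -6.10287741e-04,
        -2.41193391e-04],
       [ 9.20890735e-06,  9.64665009e-01,  2.63479450e-01,
        -7.29233699e-02],
       [ 0.00000000e+00,  0.00000000e+00,  0.00000000e+00,
         1.00000000e+00]])}
```

View pics/scene0.png

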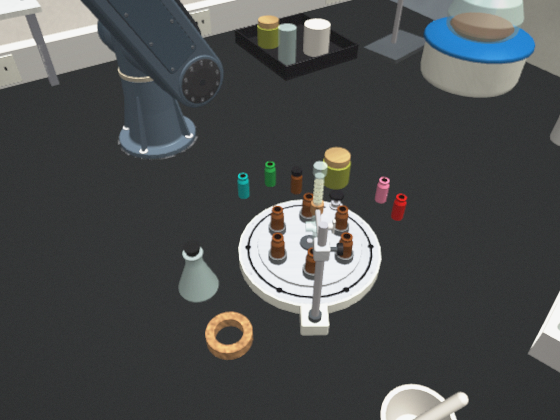

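View pics/top0.png

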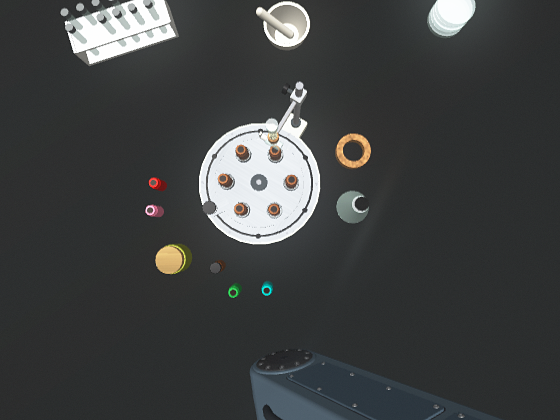

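The top view shows the turntable centre near (259,183), the drip column foot near (297,127) and the black plunger cap at (209,208). The next hole, anticlockwise, is near (258,236). The jar is at (172,259) and the spare capped vial at (216,267). The green, turquoise, pink and red vials are look-alikes standing off the table.

```bash
cat > h.py <<'E'
import numpy as np,cv2
from scipy.spatial.transform import Rotation as R
from rig import *
def cam(n,o=None):
    c=camera_params(n);K=np.array(c['intrinsics'])
    if 'position' in c: return K,R.from_quat(c['attitude']).as_matrix(),np.array(c['position'])
    T=np.eye(4);T[:3,:3]=R.from_quat(o['tool_rot']).as_matrix();T[:3,3]=o['position'];T=T@c['T_tool_cam'];return K,T[:3,:3],T[:3,3]
def ray(C,uv):
    K,Rm,p=C;return p,Rm@np.linalg.solve(K,np.array([uv[0],uv[1],1.]))
def plane(C,uv,z):
    p,d=ray(C,uv);return p+d*(z-p[2])/d[2]
def proj(C,P):
    K,Rm,p=C;x=K@(Rm.T@(np.asarray(P)-p));return x[:2]/x[2]
def tri(r1,r2):
    A=np.array([r1[1],-r2[1]]).T;s=np.linalg.lstsq(A,r2[0]-r1[0],rcond=None)[0]
    a=r1[0]+s[0]*r1[1];b=r2[0]+s[1]*r2[1];return (a+b)/2,np.linalg.norm(a-b)
E
python3 - <<'E'
from h import *
p=np.load('pics/top0.npz')['p'];d=np.load('pics/top0.npz')['d'];C=cam('top')
print(plane(C,(209,208),.088),plane(C,(258,236),.04),plane(C,(259,183),.05))
for uv in [(209,208),(258,230),(172,259),(350,205)]: print(uv,d[uv[1],uv[0]],.934-d[uv[1],uv[0]])
cv2.imwrite('pics/topc.png',cv2.resize(p[110:280,140:380],None,fx=3.3,fy=3.3,interpolation=cv2.INTER_CUBIC)[:,:,::-1])
q=np.load('pics/scene0.npz')['p']
cv2.imwrite('pics/scc.png',cv2.resize(q[140:350,220:420],None,fx=2.8,fy=2.8,interpolation=cv2.INTER_CUBIC)[:,:,::-1])
E
```

```text
[0.53153495 0.20202182 0.088     ] [0.46637045 0.09655041 0.04      ] [0.5903699  0.09163893 0.05      ]
(209, 208) 0.8496147 0.084385335
(258, 230) 0.89221096 0.041789055
(172, 259) 0.8474569 0.08654314
(350, 205) 0.8585617 0.07543832
```

View pics/topc.png

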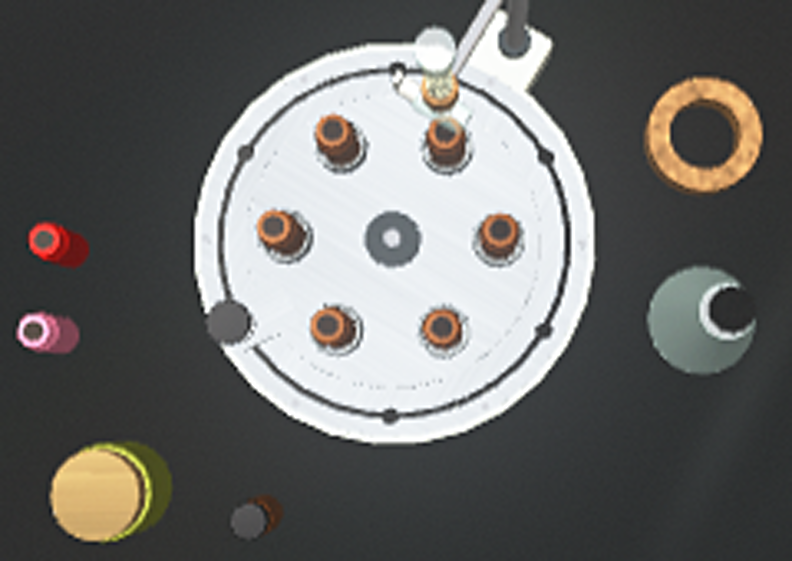

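View pics/scc.png

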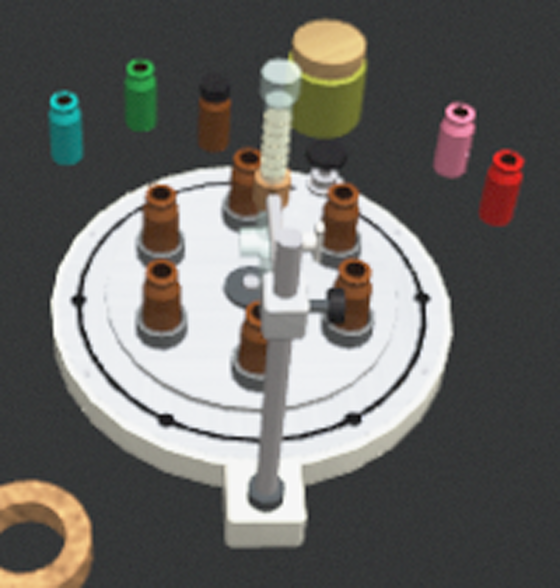

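View pics/wrist0.png

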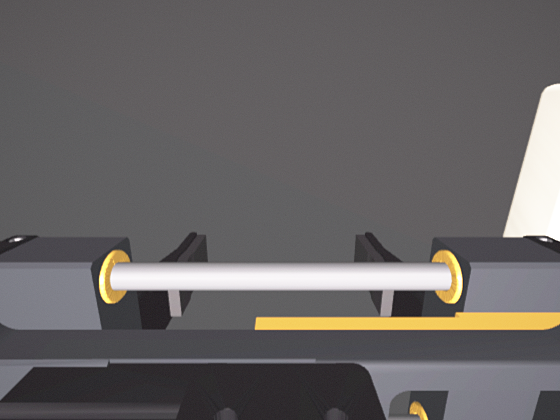

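Only one black cap stands on the ring: topc (229,322), top (209,208). The other black cap, at top (216,267), is the spare vial on the bench. Next I'll refine the positions with masks and both views.

```bash
python3 - <<'E'
from h import *
T=np.load('pics/top0.npz')['p'];S=np.load('pics/scene0.npz')['p'];C=cam('top');D=cam('scene')
def blobs(p,box,thr,inv=True):
    x0,y0,x1,y1=box;g=p[y0:y1,x0:x1].max(2);m=(g<thr).astype(np.uint8)
    n,l,s,c=cv2.connectedComponentsWithStats(m,connectivity=4)
    return [(c[i]+[x0,y0],s[i]) for i in range(1,n) if s[i][4]>20]
print('cap top');[print(b) for b in blobs(T,(203,200,217,216),95)]
print('cap scene');[print(b) for b in blobs(S,(320,185,352,212),70)]
# hole centroids in top by darkness vs ring line: erode
holes=[]
for (cx,cy) in [(246,153),(397,72),(546,157),(544,331),(390,416)]:
    u,v=cx/3.3+140,cy/3.3+110
    x0,y0=int(u)-6,int(v)-6
    g=255-T[y0:y0+13,x0:x0+13].mean(2)
    g=cv2.GaussianBlur(g,(0,0),1.6);_,_,_,mx=cv2.minMaxLoc(g)
    w=np.clip(g-g.max()*.75,0,None);yy,xx=np.mgrid[0:13,0:13]
    uv=((w*xx).sum()/w.sum()+x0,(w*yy).sum()/w.sum()+y0)
    P=plane(C,uv,.04);holes.append(P);print(np.round(uv,1),P.round(4))
H=np.array(holes)[[0,2,3,4]]
A=np.c_[2*H[:,:2],np.ones(4)];s=np.linalg.lstsq(A,(H[:,:2]**2).sum(1),rcond=None)[0]
print('centre',s[:2],'r',np.sqrt(s[2]+s[0]**2+s[1]**2))
for h in holes: print(np.degrees(np.arctan2(h[1]-s[1],h[0]-s[0])))
# base rim by bright mask
m=(T.min(2)>170).astype(np.uint8);cs,_=cv2.findContours(m,0,1);c=max([c for c in cs if abs(c.mean((0))[0][0]-259)<30 and abs(c.mean(0)[0][1]-183)<30],key=cv2.contourArea)
e=cv2.fitEllipse(c);print(e,plane(C,e[0],.04))
# jar, cork etc.
E
```

```text
cap top
cap scene
(array([339.28199052, 195.15165877]), array([  3,   0,  29,  25, 422], dtype=int32))
[214.1 155.9] [0.6589 0.1986 0.04  ]
[260.1 130.3] [0.7185 0.0878 0.04  ]
[304.9 157.1] [ 0.6513 -0.0179  0.04  ]
[304.3 209.7] [ 0.5261 -0.0136  0.04  ]
[257.7 235.6] [0.4673 0.0972 0.04  ]
centre [0.59237034 0.09257538] r 0.12519188821783422
57.9035573894151
-2.186470964598467
-61.89907766621316
-121.98423939164547
177.8803892506313
((260.48284912109375, 180.7836456298828), (108.67581176757812, 123.56111907958984), 30.94879150390625) [0.5968564 0.0886928 0.04     ]
```

```bash
python3 - <<'E'
from h import *
T=np.load('pics/top0.npz')['p'];S=np.load('pics/scene0.npz')['p'];C=cam('top');D=cam('scene')
print(T[202:215,202:217].max(2))
m=(T[200:217,201:219].max(2)<110)&(T[200:217,201:219].max(2)>60)
n,l,s,c=cv2.connectedComponentsWithStats(m.astype(np.uint8),connectivity=4);print([(c[i]+[201,200],s[i][4]) for i in range(1,n)])
print('pred proj cap',proj(C,(.5339,.2031,.088)),proj(D,(.5339,.2031,.088)),'col',plane(C,(296,122),.05))
cv2.imwrite('pics/capS.png',cv2.resize(S[180:225,310:370],None,fx=10,fy=10,interpolation=cv2.INTER_NEAREST)[:,:,::-1])
print(R.from_quat(get_obs()['tool_rot']).as_matrix().round(3))
E
```

```text
[[255 249 238 124 102  99 103 102 103 105  88 121 234 246 244]
 [255 235  96  98 102 103 102 103 101 100  99  78  82 246 246]
 [255 178  99 101 103 104 102 103 101 102 102  99  70 183 243]
 [ 57 104 102 102 103 103 103 102 102 101 101 100 103  96 189]
 [ 70 104 103 102 103 101 102 102 101 100 100 100  99  41 159]
 [ 91 105 102 103 102 101 101 101 100 100  99 101  99  54 184]
 [ 69 103 103 103 103 101 102 100 101  99  99  99 101  48 188]
 [ 61 106 102 101 101 100 100 100  97 101  99  98  98  53 246]
 [ 67 102 101 101 100 100 101  98  98 100  98  99  66 157 131]
 [ 58  70  98 102 101  99  98  98  99  98  98  91 105 242 191]
 [ 58  67  76  97  96  99  97  96  97  88  85  94 183 169 248]
 [ 60  58  59  78  84 127  88  92  82 117 106 195 199 248 248]
 [ 59  60  58  57  98 180 165 166 139 227 223 248 246 237 238]]
[(array([208.36879433, 207.34042553]), np.int32(141)), (array([204., 215.]), np.int32(1)), (array([217.33333333, 215.66666667]), np.int32(3))]
pred proj cap [208.51296294 206.95530921] [336.74014738 192.78297777] col [0.73387964 0.00176763 0.05      ]
[[-0.     0.322 -0.947]
 [ 0.002 -0.947 -0.322]
 [-1.    -0.002 -0.   ]]
```

View pics/capS.png

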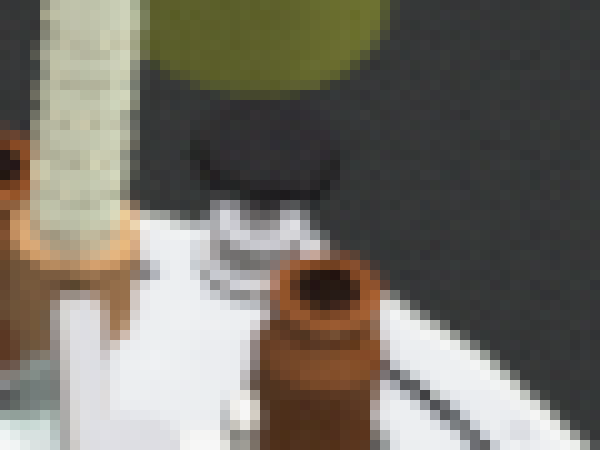

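The hole circle gives the axis at (0.592, 0.093), radius 125.2 mm against 125 nominal. The column foot is 168 mm out at -32.7°. The cap is at 117.9°, about (0.534, 0.203), and projects within 1 px in both views. The next hole is at 177.9°, (0.467, 0.097). I'll move over with the fingers shut.

Request:
send_rows([
  [[0,0,0,0.79,0,0],[0,0,0,0.79,0,0],[0,0,0,0.79,0,0],[0,0,0,0.79,0,0],[0,-3.9,-1.6,0,0,0],[0,-3.9,-1.6,0,0,0],[0,-3.9,-1.6,0,0,0],[0,-3.9,-1.6,0,0,0]],
], gripper=1, force=30)

```text
time: 0.82
position: [0.2654, -0.4422, 0.2179]
tool_rot: [-0.707, 0.012, 0.707, 0.01]
ft_force: [1.6, -0.1, 0.0]
grip_width: 0.0417
```

Request:
send_rows([
  [[0,-3.9,-1.6,0,0,0],[0,-3.9,-1.6,0,0,0],[0,-3.9,-1.6,0,0,0],[0,-3.9,-1.6,0,0,0],[0,-3.9,-1.6,0,0,0],[0,-3.9,-1.6,0,0,0],[0,-3.9,-1.6,0,0,0],[0,-3.9,-1.6,0,0,0]],
])

```text
time: 1.48
position: [0.3985, -0.1362, 0.2168]
tool_rot: [-0.707, 0.014, 0.707, 0.013]
ft_force: [1.2, 0.6, 1.0]
grip_width: 0.0005
```

```bash
python3 - <<'E'
from h import *
o=get_obs();print(o['position'],R.from_quat(o['tool_rot']).as_matrix().round(3),o['grip_width'],o['time'])
E
```

```text
[ 0.39849562 -0.13619194  0.21683327] [[-0.001 -0.038 -0.999]
 [-0.    -0.999  0.038]
 [-1.     0.     0.001]] 0.0005036466971703055 1.4833
```

Request:
send_rows([
  [[0,-3.9,-1.7,0,0,0],[0,-3.9,-1.7,0,0,0],[0,-3.9,-1.7,0,0,0],[0,-3.9,-1.7,0,0,0],[0,-3.9,-1.7,0,0,0],[0,-3.9,-1.7,0,0,0],[0,-3.9,-1.6,0,0,0],[0,-3.0,-1.0,0,0,0]],
])

```text
time: 2.15
position: [0.5329, 0.1615, 0.2165]
tool_rot: [-0.707, 0.013, 0.707, 0.013]
ft_force: [1.0, -0.9, 0.6]
grip_width: 0.0005
```

```bash
python3 - <<'E'
from h import *
p,d=camera('wrist');o=get_obs();print(o['position'],R.from_quat(o['tool_rot']).as_matrix().round(3),o['ft_force'],o['time'])
cv2.imwrite('pics/w1.png',p[:,:,::-1]);W=cam('wrist',o);print(proj(W,(.534,.203,.088)),proj(W,o['position']))
p,d=camera('top');cv2.imwrite('pics/t1.png',cv2.resize(p[110:280,140:380],None,fx=3.3,fy=3.3)[:,:,::-1])
E
```

```text
[0.5349314  0.16645313 0.21676093] [[ 0.003 -0.033 -0.999]
 [ 0.004 -0.999  0.033]
 [-1.    -0.004 -0.003]] [2.53295292 3.21331157 1.07866292] 2.2
[245.54099619 200.04112673] [281.44861608 250.62603544]
```

View pics/w1.png

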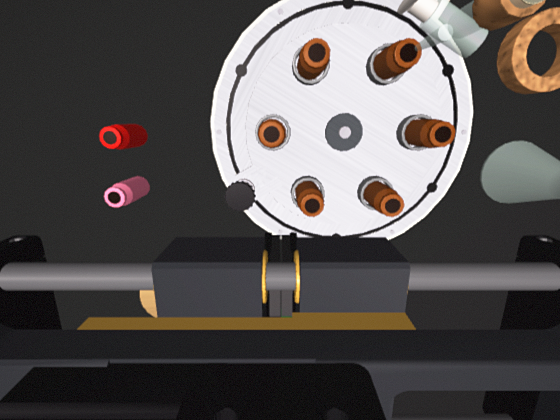

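The wrist view shows the cap at about (240,195), just in front of the fingers. The arm was still settling when I took the picture, so I'll remeasure at rest.

```bash
python3 - <<'E'
from h import *
o=get_obs();p,d=camera('wrist');o2=get_obs();print(o['position'],o2['position'],o2['time'])
W=cam('wrist',o);T0=cam('top')
m=(p[180:206,222:256].max(2)<60).astype(np.uint8)
n,l,s,c=cv2.connectedComponentsWithStats(m,connectivity=4)
for i in range(1,n): print(c[i]+[222,180],s[i])
print(proj(W,(.534,.203,.088)))
cv2.imwrite('pics/w2.png',cv2.resize(p[170:240,200:300],None,fx=7,fy=7,interpolation=0)[:,:,::-1])
E
```

```text
[0.53333707 0.16317294 0.21643205] [0.53194737 0.1607622  0.21616974] 2.3
[235.26031746 196.55555556] [  0   0  34  26 315]
[234.33333333 184.33333333] [12  4  2  2  3]
[231. 187.] [9 7 1 1 1]
[252. 194.] [30 14  1  1  1]
[245. 195.] [23 15  1  1  1]
[241. 196.] [19 16  1  1  1]
[248. 196.] [26 16  1  1  1]
[230. 197.] [ 8 17  1  1  1]
[244. 197.] [22 17  1  1  1]
[246. 197.] [24 17  1  1  1]
[234. 198.] [12 18  1  1  1]
[238.66666667 198.66666667] [16 18  2  2  3]
[242.16666667 199.        ] [19 18  4  3  6]
[245. 198.] [23 18  1  1  1]
[247. 198.] [25 18  1  1  1]
[229.5 199. ] [ 7 19  2  1  2]
[248. 199.] [26 19  1  1  1]
[241.6707922  198.36430813]
```

View pics/w2.png

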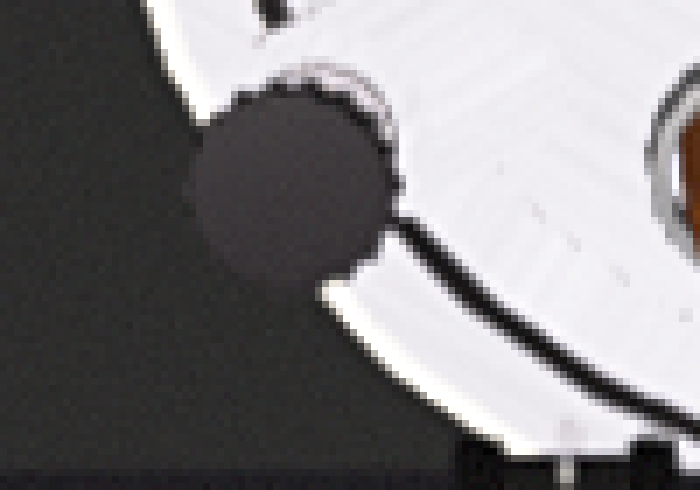

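Two views agree within about 2 mm: cap centre about (0.535, 0.203), top near 0.088. I'll go over it and down to just above.

Request:
send_rows([
  [[0,-2.0,0,0,0,0],[0,-2.0,-0.2,0,0,0],[3.5,0,0,0,0,0],[3.5,0,0,0,0,0],[2.0,0,0,0,0,0],[0,0,0,0,0,0],[0,0,0,0,0,0]],
])

```text
time: 2.88
position: [0.5333, 0.194, 0.1243]
tool_rot: [-0.706, 0.015, 0.708, 0.012]
ft_force: [-0.4, 0.8, 1.2]
grip_width: 0.0003
```

```bash
python3 - <<'E'
from h import *
for i in range(3):
    o=get_obs();print(o['position'],o['ft_force'],o['time'],R.from_quat(o['tool_rot']).as_matrix()[:,0])
    p,d=camera('scene')
cv2.imwrite('pics/s2.png',cv2.resize(p[140:260,260:420],None,fx=4.5,fy=4.5)[:,:,::-1])
p,d=camera('top');cv2.imwrite('pics/t2.png',cv2.resize(p[150:270,150:310],None,fx=4.5,fy=4.5)[:,:,::-1])
E
```

```text
[0.53335    0.19402883 0.12425417] [-0.4382349   0.79423952  1.18561401] 2.8833 [-0.00295246 -0.00500299 -0.99998313]
[0.53315846 0.19387384 0.12441035] [-0.7651118   0.25014548 -0.50741427] 2.9333 [-0.00329304 -0.00516388 -0.99998124]
[0.53407789 0.19431568 0.12530946] [ 0.45911723 -0.46465268 -0.14922034] 2.9833 [-7.92984652e-04 -4.56398648e-03 -9.99989271e-01]
```

View pics/s2.png

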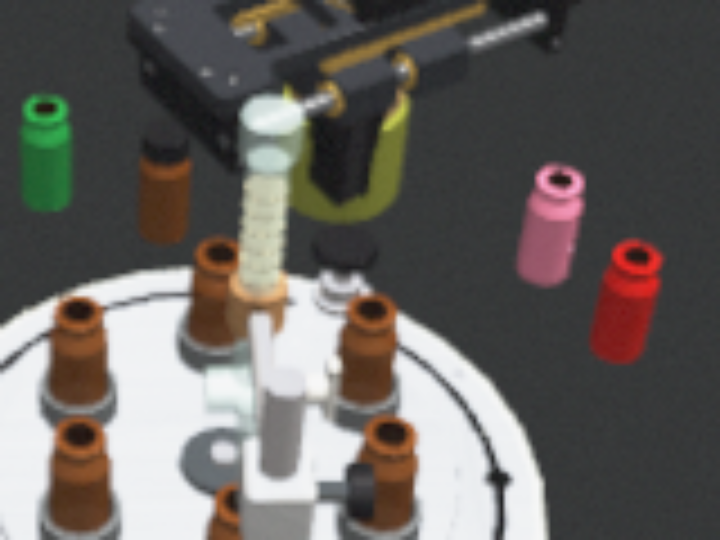

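View pics/t2.png

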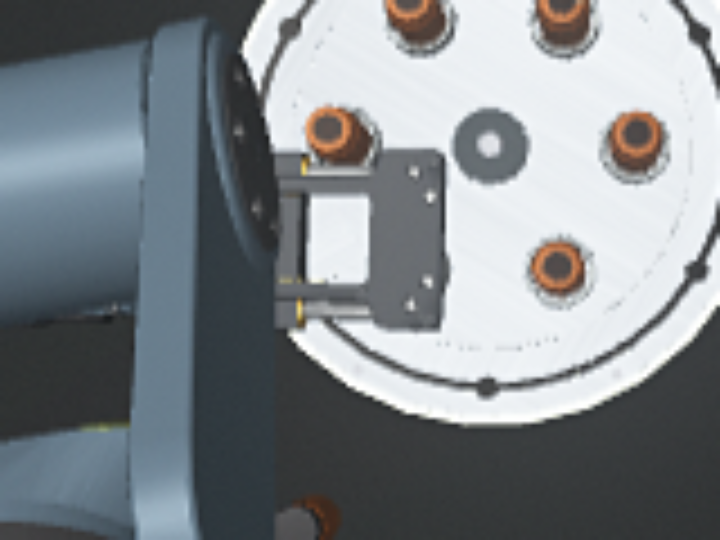

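The scene view shows the fingertips just above the cap, clear of vials and tube; they are about 9 mm short in y. I'll correct that and descend.

Request:
send_rows([
  [[0,-0.5,-0.05,0,0,0],[0,-0.4,-0.05,0,0,0],[1.3,0,0,0,0,0],[1.0,0,0,0,0,0],[0,0,0,0,0,0],[0,0,0,0,0,0]],
])

```text
time: 3.58
position: [0.5417, 0.2063, 0.1089]
tool_rot: [0.713, -0.014, -0.701, -0.013]
ft_force: [-0.2, -0.0, 0.4]
grip_width: 0.0009
```

```bash
python3 - <<'E'
from h import *
o=get_obs();p,d=camera('scene');print(o['position'],o['ft_force'],o['time'])
cv2.imwrite('pics/s3.png',cv2.resize(p[150:230,290:390],None,fx=7,fy=7)[:,:,::-1])
E
```

```text
[0.54167977 0.20632375 0.10886771] [-0.15752355 -0.02604991  0.39445844] 3.5833
```

View pics/s3.png

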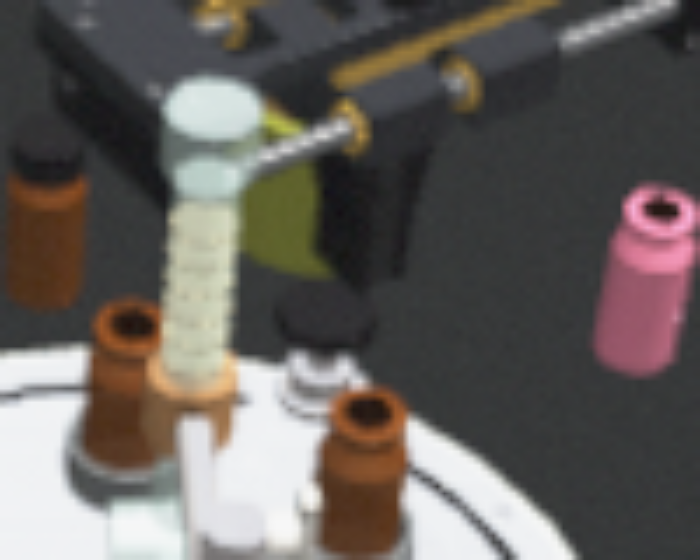

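```bash
python3 - <<'E'
from h import *
for i in range(4):
    o=get_obs();p,d=camera('wrist');print(o['position'].round(4),R.from_quat(o['tool_rot']).as_matrix()[:,0].round(3),o['time'],o['q'].round(3))
D=cam('scene');print((proj(D,o['position'])-[290,150])*7,(proj(D,(.535,.203,.088))-[290,150])*7)
cv2.imwrite('pics/w3.png',p[:,:,::-1])
W=cam('wrist',o);print(proj(W,(.535,.203,.088)),proj(W,o['position']))
E
```

```text
[0.5415 0.2063 0.1089] [ 0.016 -0.001 -1.   ] 3.6333 [ 0.173  0.615  1.659 -0.005  0.853  1.785]
[0.5416 0.2062 0.109 ] [ 0.016 -0.001 -1.   ] 3.6833 [ 0.173  0.615  1.659 -0.005  0.853  1.785]
[0.5417 0.2061 0.1091] [ 0.016 -0.001 -1.   ] 3.7333 [ 0.173  0.614  1.659 -0.005  0.852  1.785]
[0.5418 0.2061 0.1091] [ 0.017 -0.001 -1.   ] 3.7833 [ 0.173  0.614  1.659 -0.005  0.852  1.785]
[357.41417051 257.94330049] [329.13672558 301.62315389]
[286.37178152 247.25345217] [281.45572333 250.62539266]
```

View pics/w3.png

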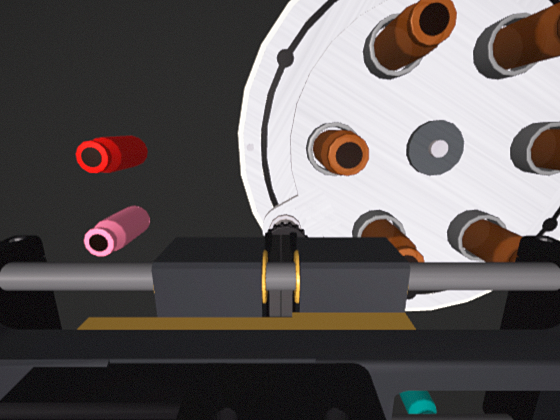

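Request:
send_rows([
  [[0,0.15,0.35,0,-0.15,0],[0,0.15,0.35,0,0,0],[0,0,0,0,0,0],[0.6,0,0,0,0,0],[0,0,0,0,0,0]],
])

```text
time: 4.25
position: [0.5342, 0.2028, 0.1036]
tool_rot: [0.707, -0.014, -0.707, -0.014]
ft_force: [0.8, -0.7, -0.8]
grip_width: 0.0002
```

```bash
python3 - <<'E'
from h import *
for i in range(2):
    o=get_obs();print(o['position'].round(4),R.from_quat(o['tool_rot']).as_matrix()[:,0].round(3),o['time'],o['ft_force'])
    p,d=camera('scene')
cv2.imwrite('pics/s4.png',cv2.resize(p[150:230,290:390],None,fx=7,fy=7)[:,:,::-1])
E
```

```text
[0.5342 0.2028 0.1036] [ 0.001 -0.    -1.   ] 4.25 [ 0.81322727 -0.66306965 -0.78495968]
[0.5347 0.2029 0.1041] [ 0.002 -0.    -1.   ] 4.3 [-1.34533702 -0.74282164 -0.53116489]
```

View pics/s4.png

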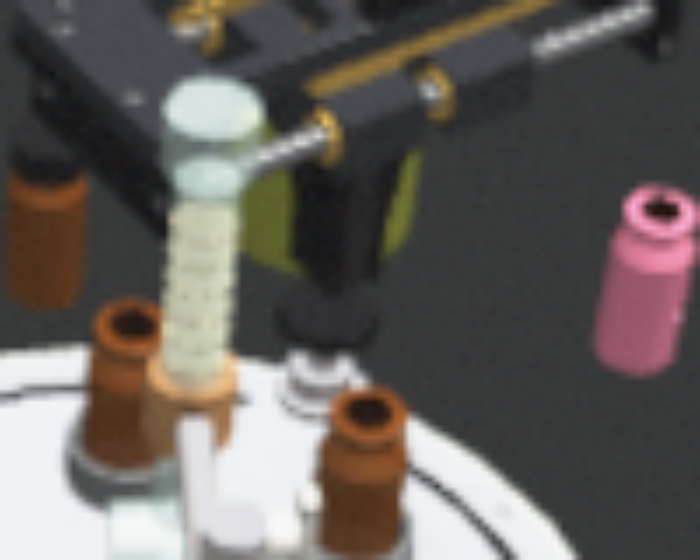

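The fingertips are centred over the cap, about 15 mm up. I'll press down slowly.

Request:
send_rows([
  [[0.6,0,0,0,0,0],[0.5,0,0,0,0,0],[0.4,0,0,0,0,0],[0.3,0,0,0,0,0],[0,0,0,0,0,0]],
])

```text
time: 4.77
position: [0.536, 0.2033, 0.085]
tool_rot: [0.708, -0.013, -0.706, -0.014]
ft_force: [-0.9, -0.6, 4.0]
grip_width: 0.0003
```

Request:
send_rows([
  [[0.4,0,0.05,0,0,0],[0.3,0,0,0,0,0],[0.2,0,0,0,0,0]],
])

```text
time: 5.02
position: [0.5371, 0.2038, 0.0775]
tool_rot: [0.71, -0.013, -0.704, -0.014]
ft_force: [-1.5, 0.8, 6.1]
grip_width: 0.0006
```

Reaction is 6.1 N with z = 0.0775, so the plunger is about 10.5 mm in. I'll hold briefly, then start anticlockwise.

Request:
send_rows([
  [[0.1,0,0.05,0,-0.08,0],[0.05,0.1,0.15,0,0,0],[0.05,0.25,0.4,0,0,0],[0.05,0.3,0.45,0,0,0]],
])

```text
time: 5.35
position: [0.5312, 0.2001, 0.0783]
tool_rot: [0.71, -0.012, -0.703, -0.016]
ft_force: [-0.2, 1.6, 6.5]
grip_width: 0.0006
```

```bash
cat > chk.py <<'E'
from h import *
import sys
o=get_obs();c=np.array([.5924,.0926]);v=o['position'][:2]-c
M=R.from_quat(o['tool_rot']).as_matrix()
print('pos',o['position'].round(4),'th',np.degrees(np.arctan2(v[1],v[0])).round(2),'r',np.linalg.norm(v).round(4),'F',o['ft_force'].round(1),'t',o['time'],'x',M[:,0].round(3),'y',M[:,1].round(3))
th=np.arctan2(v[1],v[0])
for a in map(float,sys.argv[1:]):
    t=np.radians(a);P=np.append(c+.125*np.array([np.cos(t),np.sin(t)]),.0772);print(a,(M.T@(P-o['position'])*100).round(2))
E
python3 chk.py 130 140
python3 - <<'E'
from h import *
p,d=camera('scene')
cv2.imwrite('pics/s5.png',cv2.resize(p[150:270,240:400],None,fx=5,fy=5)[:,:,::-1])
E
```

```text
pos [0.5312 0.2001 0.0783] th 119.67 r 0.1237 F [-0.2  1.6  6.5] t 5.35 x [ 0.01   0.006 -1.   ] y [-0.04  -0.999 -0.006]
130.0 [0.08 1.25 1.87]
140.0 [0.06 2.85 3.34]
```

View pics/s5.png

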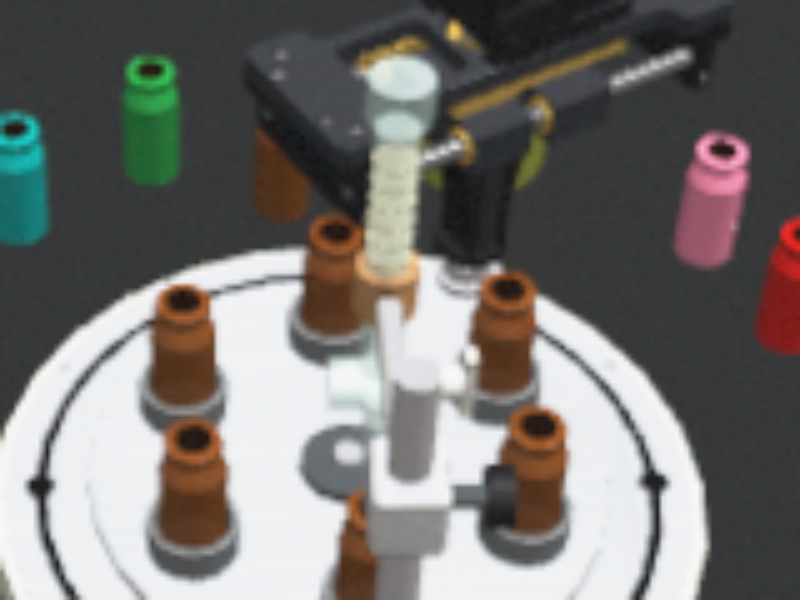

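Request:
send_rows([
  [[0.1,0.25,0.4,0,-0.1,0],[0.06,0.25,0.4,0,0,0],[0.06,0.27,0.4,0,0,0],[0.06,0.27,0.4,0,0,0],[0.06,0.27,0.36,0,0,0]],
])

```text
time: 5.82
position: [0.5165, 0.1892, 0.0798]
tool_rot: [0.712, -0.01, -0.702, -0.018]
ft_force: [-0.4, -0.2, 5.2]
grip_width: 0.0007
```

```bash
python3 chk.py 140 150
python3 - <<'E'
from h import *
p,d=camera('top')
cv2.imwrite('pics/t5.png',cv2.resize(p[110:280,140:380],None,fx=3.3,fy=3.3)[:,:,::-1])
E
```

```text
pos [0.5165 0.1892 0.0798] th 128.13 r 0.1229 F [-0.4 -0.2  5.2] t 5.8167 x [ 0.015  0.01  -1.   ] y [-0.039 -0.999 -0.011]
140.0 [0.21 1.71 1.93]
150.0 [0.17 3.54 3.1 ]
```

View pics/t5.png

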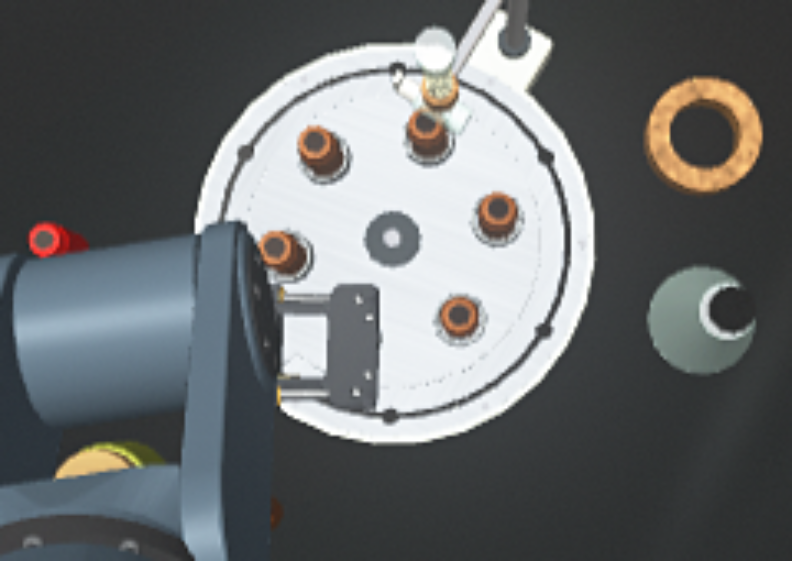

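The table follows: all the vials have moved anticlockwise by about 10°. I'll continue with a bit more downward bias.

Request:
send_rows([
  [[0.25,0.3,0.4,0,-0.15,0.1],[0.15,0.3,0.4,0,-0.1,0.05],[0.1,0.35,0.4,0,-0.05,0],[0.1,0.35,0.4,0,-0.05,0],[0.1,0.35,0.38,0,-0.05,0]],
])

```text
time: 6.28
position: [0.5014, 0.1749, 0.0777]
tool_rot: [-0.702, 0.014, 0.712, 0.014]
ft_force: [-0.7, 0.6, 6.8]
grip_width: 0.0007
```

```bash
python3 chk.py 150 160
```

```text
pos [0.5014 0.1749 0.0777] th 137.85 r 0.1227 F [-0.7  0.6  6.8] t 6.2833 x [-0.013 -0.001 -1.   ] y [-0.039 -0.999  0.001]
150.0 [0.07 2.05 1.65]
160.0 [0.09 4.06 2.49]
```

Request:
send_rows([
  [[0.08,0.38,0.36,0,0.08,0],[0.06,0.4,0.34,0,0.05,0],[0.08,0.4,0.32,0,0,0],[0.08,0.42,0.3,0,0,0],[0.08,0.44,0.28,0,0,0]],
])

```text
time: 6.7
position: [0.4886, 0.1567, 0.078]
tool_rot: [0.712, -0.013, -0.702, -0.015]
ft_force: [0.3, 0.9, 6.7]
grip_width: 0.0002
```

```bash
python3 chk.py 160 170
```

```text
pos [0.4886 0.1567 0.078 ] th 148.31 r 0.122 F [0.3 0.9 6.7] t 6.7 x [ 0.013  0.002 -1.   ] y [-0.039 -0.999 -0.003]
160.0 [0.06 2.18 1.29]
170.0 [0.05 4.31 1.77]
```

Request:
send_rows([
  [[0.1,0.45,0.3,0,-0.08,0],[0.08,0.45,0.28,0,-0.05,0],[0.08,0.45,0.26,0,-0.02,0],[0.08,0.45,0.24,0,0,0],[0.08,0.45,0.22,0,0,0]],
])

```text
time: 7.12
position: [0.4787, 0.1351, 0.0776]
tool_rot: [0.71, -0.012, -0.704, -0.016]
ft_force: [0.6, 0.7, 6.3]
grip_width: 0.0006
```

```bash
python3 chk.py 170 178
python3 - <<'E'
from h import *
p,d=camera('top')
cv2.imwrite('pics/t6.png',cv2.resize(p[110:280,140:380],None,fx=3.3,fy=3.3)[:,:,::-1])
p,d=camera('scene')
cv2.imwrite('pics/s6.png',cv2.resize(p[150:270,240:400],None,fx=5,fy=5)[:,:,::-1])
E
```

```text
pos [0.4787 0.1351 0.0776] th 159.48 r 0.1214 F [0.6 0.7 6.3] t 7.1167 x [ 0.009  0.005 -1.   ] y [-0.039 -0.999 -0.006]
170.0 [0.02 2.12 0.86]
178.0 [0.01 3.86 0.98]
```

View pics/t6.png

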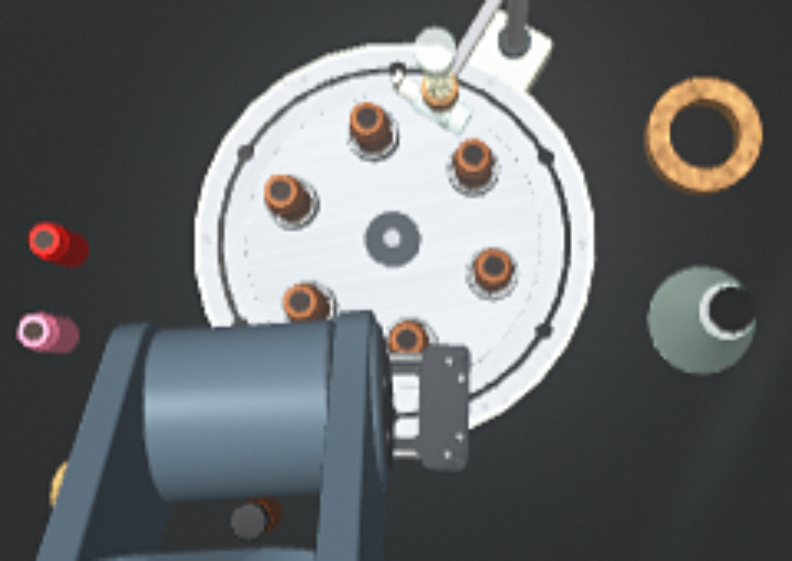

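View pics/s6.png

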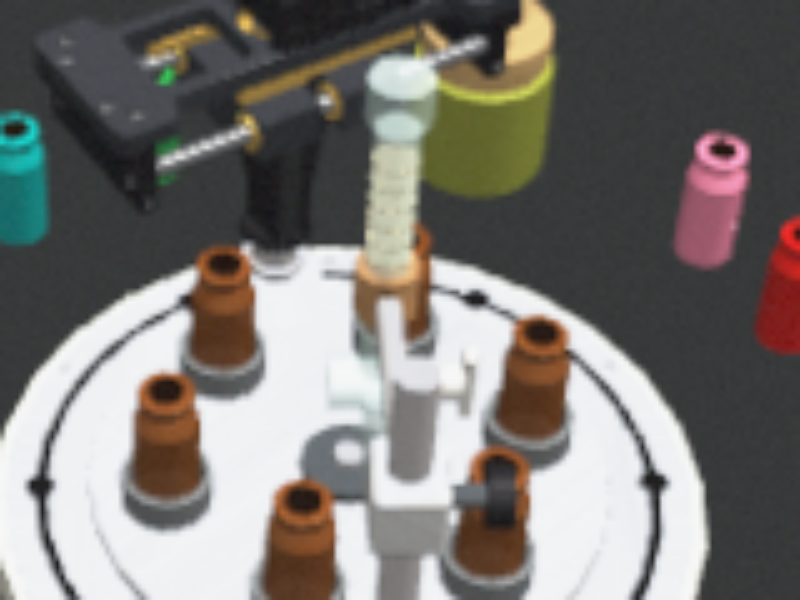

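```bash
python3 - <<'E'
from h import *
C=cam('top')
def ang(L): return np.array([np.degrees(np.arctan2(*(plane(C,(u/3.3+140,v/3.3+110),.111)[:2]-[.5924,.0926])[::-1])) for u,v in L])
a=ang([(333,129),(276,230),(328,320),(441,320),(500,227)])
b=ang([(287,190),(300,300),(408,332),(493,255),(474,153)])
print(a,b,(b-a)%360)
E
```

```text
[  27.03249897   90.72010166  147.87441299 -150.19206498  -91.48059726] [  68.36937531  130.01986302 -168.64495111 -106.07449741  -51.36365136] [41.33687635 39.29976135 43.4806359  44.11756757 40.1169459 ]
```

Vial angles give about 42° of rotation, and the finger angle agrees (159.5 − 117.9 = 41.6°), so there is no slip. 18° remain.

Request:
send_rows([
  [[0.07,0.5,0.16,0,-0.05,0.05],[0.07,0.5,0.15,0,-0.05,0.02],[0.07,0.5,0.14,0,0,0],[0.07,0.45,0.1,0,0,0],[0.07,0.4,0.08,0,0,0]],
])

```text
time: 7.63
position: [0.4734, 0.1121, 0.0774]
tool_rot: [0.708, -0.014, -0.706, -0.014]
ft_force: [-1.5, 0.9, 5.9]
grip_width: 0.0005
```

```bash
python3 chk.py 175 178
```

```text
pos [0.4734 0.1121 0.0774] th 170.71 r 0.1206 F [-1.5  0.9  5.9] t 7.6333 x [ 0.004 -0.001 -1.   ] y [-0.039 -0.999  0.   ]
175.0 [0.02 0.88 0.52]
178.0 [0.02 1.53 0.53]
```

Request:
send_rows([
  [[0.07,0.3,0.08,0,0,0],[0.07,0.3,0.06,0,0,0],[0.06,0.25,0.05,0,0,0],[0.05,0.15,0.03,0,0,0],[0.05,0,0,0,0,0]],
])

```text
time: 8.05
position: [0.4723, 0.1016, 0.0775]
tool_rot: [0.71, -0.014, -0.704, -0.014]
ft_force: [-1.6, 0.2, 6.6]
grip_width: 0.0004
```

```bash
python3 chk.py 178
python3 - <<'E'
from h import *
p,d=camera('top');np.savez('pics/top7.npz',p=p,d=d)
cv2.imwrite('pics/t7.png',cv2.resize(p[110:280,140:380],None,fx=3.3,fy=3.3,interpolation=cv2.INTER_CUBIC)[:,:,::-1])
q,d=camera('scene');np.savez('pics/sc7.npz',p=q)
cv2.imwrite('pics/s7.png',cv2.resize(q[150:270,240:400],None,fx=5,fy=5)[:,:,::-1])
E
python3 chk.py
```

```text
pos [0.4723 0.1016 0.0775] th 175.73 r 0.1204 F [-1.6  0.2  6.6] t 8.05 x [ 0.009 -0.    -1.   ] y [-0.04  -0.999 -0.   ]
178.0 [0.03 0.48 0.47]
pos [0.4723 0.1017 0.0775] th 175.68 r 0.1204 F [-1.4  0.8  6. ] t 8.15 x [ 0.009 -0.    -1.   ] y [-0.04  -0.999 -0.   ]
```

View pics/t7.png

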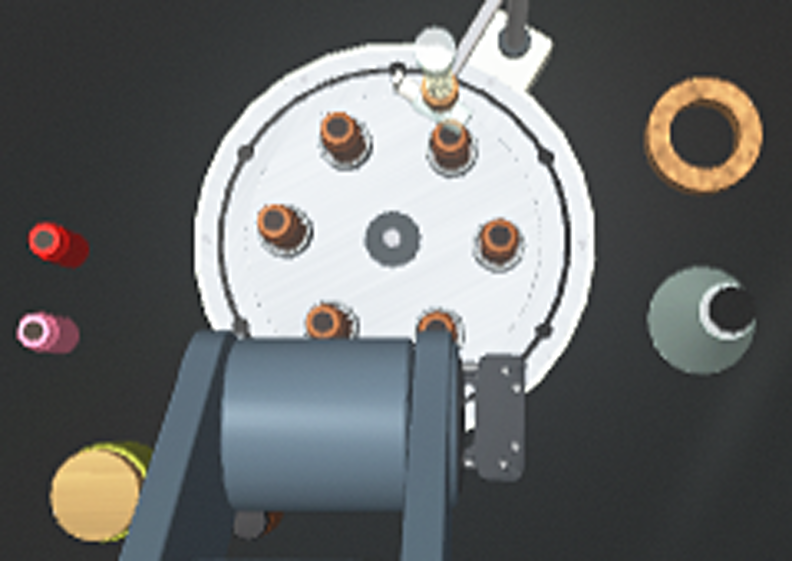

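View pics/s7.png

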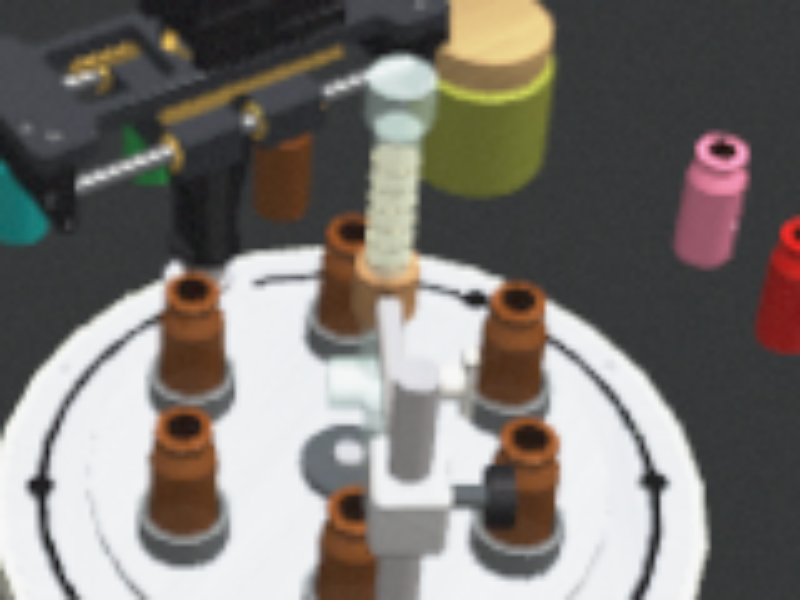

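```bash
cat > va.py <<'E'
from h import *
C=cam('top')
def va(p):
    hsv=cv2.cvtColor(np.ascontiguousarray(p),cv2.COLOR_RGB2HSV)
    m=((hsv[...,0]<14)&(hsv[...,1]>110)).astype(np.uint8);m[:140]=0;m[:,:200]=0;m[:,320:]=0;m[232:]=0
    n,l,s,c=cv2.connectedComponentsWithStats(m)
    out=[]
    for i in range(1,n):
        if s[i][4]>40:
            P=plane(C,c[i],.09);v=P[:2]-[.5924,.0926];out.append((np.degrees(np.arctan2(v[1],v[0])).round(1),np.linalg.norm(v).round(3),s[i][4],c[i].round(1)))
    return sorted(out,key=lambda t:t[0])
if __name__=='__main__':
    import sys
    for f in sys.argv[1:]:
        print(f);[print(x) for x in va(np.load(f)['p'])]
E
python3 va.py pics/top0.npz pics/top7.npz
```

```text
pics/top0.npz
(np.float64(-151.6), np.float64(0.074), np.int32(59), array([273.6, 208.7]))
(np.float64(-91.3), np.float64(0.075), np.int32(54), array([290.7, 180. ]))
(np.float64(28.9), np.float64(0.077), np.int32(58), array([240.4, 150.6]))
(np.float64(86.9), np.float64(0.077), np.int32(57), array([223. , 178.8]))
(np.float64(147.2), np.float64(0.075), np.int32(53), array([239.5, 208.5]))
pics/top7.npz
(np.float64(-94.7), np.float64(0.075), np.int32(54), array([290.7, 181.9]))
(np.float64(-34.5), np.float64(0.074), np.int32(41), array([275.5, 152.6]))
(np.float64(25.3), np.float64(0.078), np.int32(56), array([242.2, 149.3]))
(np.float64(84.2), np.float64(0.077), np.int32(61), array([223.4, 177.2]))
(np.float64(144.2), np.float64(0.074), np.int32(54), array([238.3, 207.1]))
```

The vials show about 3.2° (7 mm) left. I'll nudge on by that.

Request:
send_rows([
  [[0.06,0.25,0,0,0,0],[0.06,0.25,0,0,0,0],[0.05,0.2,0,0,0,0],[0.04,0.0,0,0,0,0]],
])

```text
time: 8.48
position: [0.4721, 0.0949, 0.0776]
tool_rot: [0.711, -0.014, -0.703, -0.014]
ft_force: [-1.1, -1.1, 6.5]
grip_width: 0.0007
```

```bash
python3 chk.py 178 180
python3 - <<'E'
from h import *
p,d=camera('top');np.savez('pics/top8.npz',p=p,d=d)
E
python3 chk.py; python3 va.py pics/top8.npz
```

```text
pos [0.4721 0.0949 0.0776] th 178.92 r 0.1203 F [-1.1 -1.1  6.5] t 8.4833 x [ 0.01  0.   -1.  ] y [-0.039 -0.999 -0.001]
178.0 [ 0.04 -0.19  0.47]
180.0 [0.04 0.25 0.47]
pos [0.4722 0.0949 0.0777] th 178.88 r 0.1203 F [-1.3 -0.1  7. ] t 8.5333 x [ 0.01  0.   -1.  ] y [-0.039 -0.999 -0.001]
pics/top8.npz
(np.float64(-151.3), np.float64(0.071), np.int32(44), array([273.1, 207.4]))
(np.float64(-91.6), np.float64(0.075), np.int32(57), array([290.9, 180.1]))
(np.float64(28.3), np.float64(0.077), np.int32(59), array([240.7, 150.3]))
(np.float64(87.1), np.float64(0.076), np.int32(61), array([223.4, 178.9]))
(np.float64(147.4), np.float64(0.073), np.int32(52), array([240.2, 207.6]))
```

The vials are now within about 0.3° of the index position, so I'll lift straight up.

Request:
send_rows([
  [[-0.5,0,0,0,0,0],[-0.6,0,0,0,0,0],[-1.0,0,0,0,0,0],[-2.0,0,0,0,0,0],[-3.0,0,0,0,0,0],[-3.0,0,0,0,0,0],[-3.0,0,0,0,0,0],[-1.0,0,0,0,0,0]],
])

```text
time: 9.2
position: [0.4682, 0.0949, 0.2234]
tool_rot: [0.707, -0.014, -0.707, -0.014]
ft_force: [-0.1, 0.2, 0.4]
grip_width: 0.0006
```

```bash
python3 chk.py
python3 - <<'E'
from h import *
p,d=camera('top');np.savez('pics/top9.npz',p=p,d=d)
q,d=camera('scene');np.savez('pics/sc9.npz',p=q)
cv2.imwrite('pics/s9.png',cv2.resize(q[150:270,240:400],None,fx=5,fy=5)[:,:,::-1])
D=cam('scene');b=np.array([.4674,.0972]);print([((proj(D,[*b,z])-[240,150])*5).round(0) for z in (.088,.08,.076)])
E
python3 va.py pics/top9.npz
```

```text
pos [0.4682 0.0949 0.2234] th 178.95 r 0.1243 F [-0.1  0.2  0.4] t 9.2 x [ 0.001  0.    -1.   ] y [-0.039 -0.999 -0.   ]
[array([191., 215.]), array([191., 229.]), array([191., 236.])]
pics/top9.npz
(np.float64(-91.4), np.float64(0.075), np.int32(58), array([290.9, 180. ]))
(np.float64(28.3), np.float64(0.077), np.int32(59), array([240.7, 150.3]))
(np.float64(87.4), np.float64(0.077), np.int32(60), array([223.3, 179. ]))
```

View pics/s9.png

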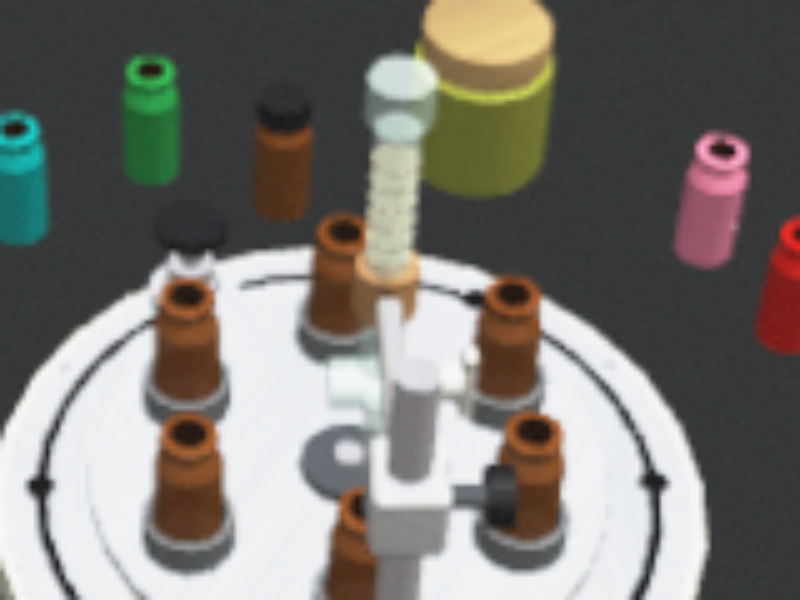

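The plunger appears sprung out: the stem shows under the cap, at (191,222) in the crop. I'll move the hand aside and verify its height from the top depth image.

Request:
send_rows([
  [[-2,3,0,0,0,0],[0,4,0,0,0,0],[0,4,0,0,0,0],[0,4,0,0,0,0],[0,4,0,0,0,0],[0,4,0,0,0,0],[0,4,0,0,0,0],[0,3,0,0,0,0]],
])

```text
time: 9.97
position: [0.4509, -0.208, 0.2327]
tool_rot: [-0.702, 0.005, 0.712, 0.012]
ft_force: [-0.1, 0.5, 0.5]
grip_width: 0.0002
```

Request:
send_rows([
  [[0,4,0,0,0,0],[0,4,0,0,0,0],[0,3,0,0,0,0],[0,0,0,0,0,0],[0,0,0,0,0,0]],
])

```text
time: 10.38
position: [0.4425, -0.3272, 0.2221]
tool_rot: [-0.698, 0.006, 0.716, 0.018]
ft_force: [-0.6, 0.4, -0.1]
grip_width: 0.0002
```

```bash
python3 chk.py
python3 - <<'E'
from h import *
p,d=camera('top');np.savez('pics/top10.npz',p=p,d=d)
cv2.imwrite('pics/t10.png',cv2.resize(p[110:310,140:380],None,fx=3,fy=3,interpolation=cv2.INTER_CUBIC)[:,:,::-1])
C=cam('top');d0=np.load('pics/top0.npz')['d']
def med(d,u,v): w=d[v-3:v+4,u-3:u+4];return np.median(w[w>0])
def h(d,u,v): K,Rm,pp=C;return (pp+Rm@np.linalg.solve(K,[u,v,1.])*med(d,u,v))
print('start cap',h(d0,208,207))
u,v=proj(C,(.4674,.0972,.088)).round().astype(int);print(u,v,'now cap',h(d,u,v))
for z in [0]:
    g=p[v-12:v+13,u-12:u+13].max(2);m=((g<112)&(g>80)).astype(np.uint8);n,l,s,c=cv2.connectedComponentsWithStats(m,connectivity=4);i=1+s[1:,4].argmax();uv=c[i]+[u-12,v-12];print(uv,s[i][4],plane(C,uv,.088))
print(plane(C,(208.37,207.34),.088))
E
python3 va.py pics/top10.npz
```

```text
pos [ 0.4425 -0.3272  0.2221] th -109.65 r 0.4457 F [-0.6  0.4 -0.1] t 10.3833 x [-0.024  0.018 -1.   ] y [-0.034 -0.999 -0.017]
start cap [0.53369044 0.20384741 0.09000851]
256 236 now cap [0.46711642 0.09748628 0.08989094]
[256.203125 236.09375 ] 128 [0.46687521 0.09718001 0.088     ]
[0.53304318 0.2034264  0.088     ]
pics/top10.npz
(np.float64(-151.6), np.float64(0.075), np.int32(60), array([273.7, 208.9]))
(np.float64(-91.2), np.float64(0.075), np.int32(56), array([290.8, 179.9]))
(np.float64(28.7), np.float64(0.078), np.int32(56), array([240.4, 150.2]))
(np.float64(87.1), np.float64(0.078), np.int32(54), array([222.8, 178.9]))
(np.float64(147.5), np.float64(0.075), np.int32(56), array([239.8, 208.2]))
```

View pics/t10.png

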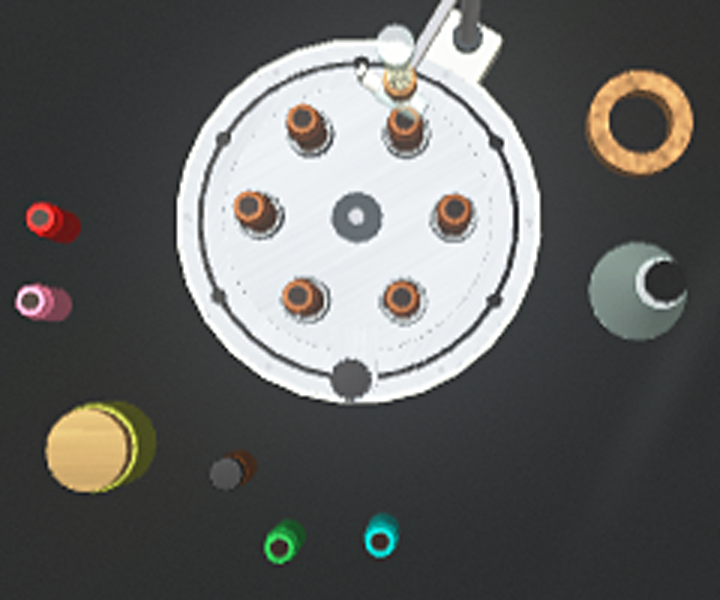

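The cap now stands at (0.4669, 0.0972), within 1 mm of the measured hole (0.4673, 0.0972). Its height is the same as at the start (89.9 vs 90.0 mm), so the plunger is out. All vials are upright, the other things haven't moved, and the hand is clear.

```bash
python3 -c "
from rig import *
print(hand_in())"
```

```text
the job is handed in; nothing more can be done
None
```

I pressed the plunger about 10.5 mm in with the shut fingertips and carried the turntable 60° anticlockwise. I then lifted off so the plunger sprang out into the next hole, moved the hand clear, and handed the job in at about 10.4 s.

My last checks all agreed:
- **Plunger position:** the cap centre is within 1 mm of the measured hole.
- **Plunger height:** it reads 89.9 mm, against 90.0 mm by the same measurement at the start, so it is fully out. Both read 2 mm above the nominal 88 mm, which is within the calibration.
- **Turntable angle:** the five vials I could measure stand within about 0.3° of the index positions. I did not measure the vial under the drip tip on its own, because the mask missed it in that view.
- **Surroundings:** all six vials look upright. The jar, flask, cork ring, spare vial and look-alikes show no visible movement, and I saw no contact with the drip head.

Small disagreements on the way: the fingertips slid about 3–4 mm inward on the cap during the turn. Near the end the finger angle ran about 1° ahead of the vials, so I used the vial angles for the last nudge.

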